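# Mark the next tool handle in the cross-hole jig

## Task

The handle lying in the marking jig is done: draw it back from under the punch bridge and lay it in the shallow tray. Then lay the handle that stands on the bench on its side in the jig's V saddles in its place, its butt pushed home against the end stop, and press the sprung punch fully down to mark it, letting it come up again. Leave the glue bottle, oil can and nail jar standing where they are.

Things in the scene. Friction and masses are not known exactly. Their poses are not given: they have to be found in the camera images.
- handle_next: The next handle, at the start standing upright on its butt: turned wooden handle 150 mm long: pale cylinder, 36 mm diameter for 112 mm from its flat butt (two dark rings near it), short neck, then a brass ferrule, 25 mm diameter, over the last 22 mm. Origin at the centre of the butt's face; z axis along the handle towards the ferrule.
- handle_done: The finished handle, at the start lying in the jig, butt within 3 mm of the stop: turned wooden handle 150 mm long: pale cylinder, 36 mm diameter for 112 mm from its flat butt (two dark rings near it), short neck, then a brass ferrule, 25 mm diameter, over the last 22 mm. Origin at the centre of the butt's face; z axis along the handle towards the ferrule.
- next_mid (a point): Point on the axis of the standing (next) handle, 75 mm from the butt.
- done_mid (a point): Point on the axis of the finished handle, 75 mm from the butt.
- jig: Cross-hole marking jig fixed to the bench: plywood board 232 x 110 x 18 mm carrying V saddles, an end stop and a punch bridge. Origin on the bench under the board, x along the cradle towards the stop, z up. A handle that is home lies along x, butt to +x against the stop, axis 55.5 mm and top 73.5 mm above the bench.
- jig_stop (a point): Centre of the end stop (a wooden block 60 mm wide, 70 mm high): on its flat face, at jig x = +100 mm, on the axis of a handle that lies home. Axes as the jig's.
- cradle_gap (a point): Axis of the cradle at jig x = -31 mm, the middle of the 94 mm gap where fingers can straddle a handle down to the board. 90 degree V saddles, 60 mm wide, at jig x = +56 to +100 (with a flared lead-in) and +10 to +22 mm (tops 50.5 mm high) carry a handle that is home; one at -96 to -84 mm (top 53 mm) is cut for the ferrule of one drawn back 35 to 65 mm.
- bridge (a point): Middle of the aluminium bridge's cross bar over the cradle, 103 mm above the bench: the bridge spans jig x = +70 to +86 mm; bar 96 to 110 mm high and 96 mm wide, posts at jig y = +-37 to 47 mm, punch nose hanging to 84 mm height. A handle can only be slid in or out under it along the cradle, not lowered or lifted there.
- punch (a joint): Travel of the sprung punch in the bridge: 0 up (rest), 0.012 m fully down; it springs back, 4 N at the start and 9 N at the bottom.
- punch_top (a point): Centre of the top of the punch's round black push knob (28 mm diameter), 140 mm above the bench with the punch up; it moves with the punch, straight down.
- tray: Shallow open plywood tray, 200 x 120 x 24 mm outside, walls and floor 6 mm thick, fixed to the bench; origin under its centre, x along its length.
- glue_bottle: White glue bottle with a pointed nozzle cap, 63 mm diameter, 198 mm high, standing on the bench; origin at the centre of its base.
- oil_can: Green oil can standing on the bench: round body of 68 mm diameter, 80 mm high, its axis at x = -21 mm, and a thin spout that rises from its top and slants along x, at 100 mm height over x = -10 mm, its end 143 mm high at x = +55 mm. Origin at bench level, spout towards its x.
- nail_jar: Clear jar of nails, 66 mm diameter, 68 mm high, standing on the bench; origin at the centre of its base.
There are look-alikes about, which are no part of the job. Of the things that look like the glue_bottle, take the one that is nearest to the robot's base at the start.

How it is judged:
On the way, in this order (a step that is already met when the one before it is completed fails the run):
1. the finished handle lies in the tray, let go (x of done_mid in the frame of tray between -0.085 and 0.085 m and y of done_mid in the frame of tray between -0.05 and 0.05 m and z of done_mid in the frame of tray between 0 and 0.032 m and angle between handle_done's own z axis and vertical between 1.4 and 1.74 rad and contact force between the fingers and handle_done below 0.1 N and linear speed of handle_done below 0.05 m/s), for 0.2 s.
2. the next handle lies in the saddles, its butt home against the stop (within 4 mm) (x of handle_next in the frame of jig_stop between -0.004 and 0.002 m and y of handle_next in the frame of jig_stop between -0.003 and 0.003 m and z of handle_next in the frame of jig_stop between -0.003 and 0.003 m and angle between the z axis of handle_next and the x axis of jig, either way round below 0.05 rad), for 0.2 s.
3. the punch is pressed fully down (at least 11 of 12 mm) with the handle home and let go (all of step 2 and value of joint punch above 0.011 m and contact force between the fingers and handle_next below 0.1 N), for 0.1 s.
At the end, for the whole second after the job is handed in: The finished handle lies flat inside the tray; the next handle lies in the V saddles in line with the cradle (within 3 mm and 0.05 rad), its butt within 4 mm of the stop; the punch is up again; bottle, can and jar stand upright within 30 mm of where they stood; all at rest (all of step 2 and x of done_mid in the frame of tray between -0.085 and 0.085 m and y of done_mid in the frame of tray between -0.05 and 0.05 m and z of done_mid in the frame of tray between 0 and 0.032 m and angle between handle_done's own z axis and vertical between 1.4 and 1.74 rad and distance of each of glue_bottle, oil_can, nail_jar from where it was at the start of the episode below 0.03 m and angle between each of glue_bottle, oil_can, nail_jar's own z axis and vertical below 0.15 rad and value of joint punch below 0.002 m and linear speed of each of handle_next, handle_done below 0.02 m/s); the robot touches nothing.
It fails at once if the glue bottle, oil can or nail jar is knocked over or shifted by more than 30 mm (distance of any of glue_bottle, oil_can, nail_jar from where it was at the start of the episode above 0.03 m or angle between any of glue_bottle, oil_can, nail_jar's own z axis and vertical above 0.3 rad).
It also fails if it takes over 67 s, if anything falls off the work surface, if the arm or the gripper's body presses on something with over 40 N, if the wrist force passes 120 N, or if a joint passes its speed limit or range.

## Robot

A 6-joint arm with a two-finger parallel gripper is mounted at the origin on a cart in front of the work surface, level with it; the furniture and walls round the work are solid. World frame = base frame: x ahead of the robot, y to its left, z up, the work surface at z = 0. Lengths are in m, angles in rad, forces in N, time in s.
With the tool pointing down it reaches from about 0.325 to 0.775 m from the base axis. Payload 9.3 kg.
Tool frame: the origin (TCP) lies at the very end of the fingers, on their centre line; the grasp point (between the pads) lies 19 mm behind it; z points along the fingers, y is the line along which they close (so a half turn about z gives the same grasp; the last joint's range is limited). The gripper opens to 85 mm and grips with 20 to 120 N. Pads are 22 mm wide; open, the fingers measure 114 mm over their backs; the gripper's body (76 mm by 85 mm) begins 54 mm behind the grasp point. The pads swing forward as they close: fully open they stand 13 mm farther back than shut.
Start: joints at [-1.397, 0.259, 0.021, 1.334, 0, 1.418], TCP at [0.177, -0.521, 0.231] pointing down, gripper open.
Joint ranges: [-3.04, 3.04], [-0.91, 1.82], [-1.04, 1.36], [-1.92, 1.95], [-1.52, 1.45], [-3.14, 3.14]. Speed limits (rad/s): [2.22, 2.22, 2.79, 3.14, 3.14, 3.14].

## Interface

Orientations are given as [roll, pitch, yaw] about the fixed x, y, z axes, in that order (R = Rz(yaw) Ry(pitch) Rx(roll)).
In Python, from cell import ctrl, read_camera, ticket gives the robot as it stands. The module is installed in compiled form; this text tells all that it offers.
- The arm moves only by the tool jog_arm, never from a script. Its argument "motion" is a list of rows, each a list of 3 entries, a list of its own where there are three numbers: the opening, from 0 (shut) to 1 (fully open), then the shift along the tool's x, y, z scaled (see below), then the turn, a rotation vector about the tool's x, y, z scaled (see below). In form: [[gripper, [dx, dy, dz], [wx, wy, wz]], ...]. A call has exactly 5 rows; each row is the pose to reach, as a shift and turn from the pose commanded when the call began, along the tool's axes at that moment; what a row does not reach only later rows make up. The controller multiplies each number of a shift by 300 mm and each number of a turn by 45 degrees. A row lasts 1/8 s, in which the tool goes at most 62.5 mm and 10.7 degrees, less where a joint would pass 70% of its speed; a pose out of reach is approached as far as the arm can. A call with a number of a shift or a turn outside -1 to 1 is refused whole. A call with a gripper value outside its range is refused whole. The fingers move at their own pace and stop on an object; the grip force is fixed at half the most. Time passes only in rows, so rows that repeat a pose let the fingers close, or fill a call up. It gives the time, the measured TCP pose, the force, the opening and the grip force at its end, in the units of the state.
- ctrl.state(): the state, without advancing time (a new reading comes with each control period).
- read_camera(name): name is "scene" or "top"; returns a dict with "img" (480x640x3 uint8, red, green, blue), "fx", "fy", "cx", "cy" (pixels), "extrinsics" (4x4, takes a point from camera to world coordinates). Camera axes: x right, y down, z forward; pixel columns grow to the right and rows downward; lengths in m; the calibration is good to about 2 mm. A picture is of the moment at which its call begins. There is no depth.
- ticket.finish_job(): hands the job in; it is judged then, once.
The state is a dict: "clock": time; "joint_positions": joint angles; "dq": joint speeds; "effort": joint torques, N m; "tool_pos": TCP position; "tcp_rot": TCP orientation; "force": force on the tool from outside, world axes, zero at the start; "wrist_torque": the same for the moment, N m; "gripper_width": opening from 0.0 (shut) to 1.0 (fully open); "grasp_force": force on a finger pad.
Only numpy, scipy, OpenCV 4.12 (cv2) and the standard library are available. Lean on these libraries where they do the work, as an engineer would, in place of code of your own. Each camera call takes 0.05 s, during which the arm holds its last target. There are 200 camera calls.

## Working session

There is one attempt and no reset: what is moved stays moved. The work goes in short steps, Python scripts to look and compute and a tool call to move; the robot and the scene stay as the last step left them, time stands still between calls to the robot, and variables do not carry over. Pictures are saved under pics/ and viewed, at most 10 in all, crops included, and the job is handed in when it is done.

Besides the shell and the picture viewer there is one more tool, called after "Request:" in YAML: its name, and indented under it one key for each argument. jog_arm: Moves the arm, as the interface text tells. Its arguments: {"type":"object","properties":{"motion":{"type":"array","items":{"type":"array"}}},"required":["motion"]}

```bash
mkdir -p pics
cat > h.py <<'E'
import numpy as np, cv2, sys
from scipy.spatial.transform import Rotation as R
from cell import ctrl, read_camera, ticket
def snap(n,f):
    c=read_camera(n); cv2.imwrite(f'pics/{f}.png',c['img'][:,:,::-1]); 
    np.savez(f'pics/{f}.npz',**c); return c
E
python3 - <<'E'
from h import *
for n in('scene','top'):
    c=snap(n,n+'0'); print(n,c['fx'],c['cx'],c['cy'],np.round(c['extrinsics'],4).tolist())
print(ctrl.state())
E
```

```text
scene 597.3210163039116 331.78228668740013 237.94971033699977 [[-0.7377, -0.4155, 0.5321, 0.0147], [-0.6749, 0.4356, -0.5956, 0.829], [0.0156, -0.7985, -0.6018, 0.6707], [0.0, 0.0, 0.0, 1.0]]
top 467.76357641638367 327.8327118786067 229.26632028256665 [[0.0781, -0.9754, 0.2062, 0.3219], [-0.9969, -0.077, 0.0133, 0.2706], [0.0029, -0.2066, -0.9784, 0.9503], [0.0, 0.0, 0.0, 1.0]]
{'clock': 0.1, 'joint_positions': array([-1.39660447e+00,  2.59121229e-01,  2.08457451e-02,  1.33371120e+00,
        2.00553602e-05,  1.41821015e+00]), 'dq': array([ 0.00011411, -0.00089111,  0.00203047, -0.00115315,  0.0008424 ,
       -0.00022136]), 'effort': array([ 5.40887093e-03, -5.56692696e+01,  3.45071483e+01,  1.15570013e-02,
       -1.25395468e-04, -1.21846358e-05]), 'tool_pos': array([ 0.1765104 , -0.52064021,  0.23073778]), 'tcp_rot': array([-3.14041918e+00, -2.00750222e-04,  3.26777912e-01]), 'force': array([-0.5573181 ,  0.33996658, -0.72670075]), 'wrist_torque': array([ 0.00408096, -0.03649499,  0.01261107]), 'grasp_force': 0.0, 'gripper_width': 0.9985521482440309}
```

View pics/scene0.png

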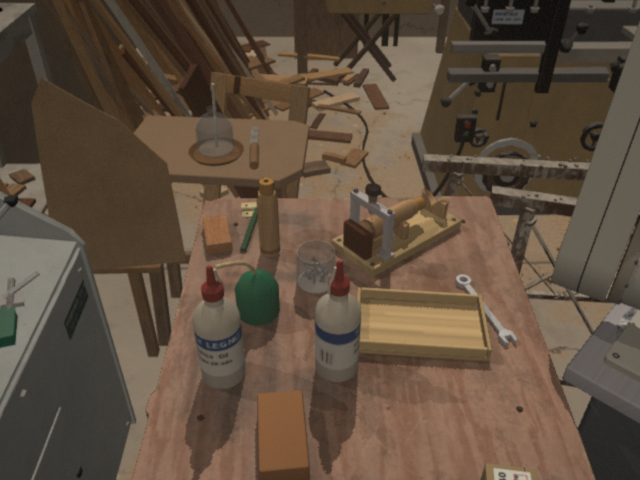

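View pics/top0.png

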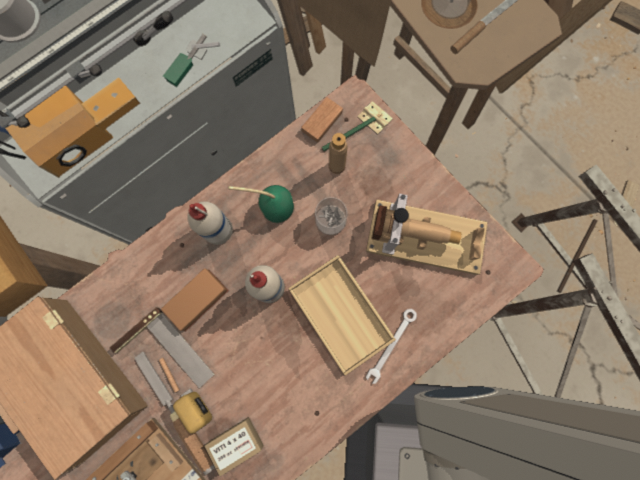

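Scene/top both show the standing handle (scene 268,215; top 338,152), jig with done handle (scene 395,225; top 425,230), tray (top 341,316), two bottles (top 210,222 and 264,285), green can (top 276,203) and jar (top 331,217). Candidates for the next handle are the standing one at top (338,152); the turned chisels on the chair at (480,30) and the tool handle at (188,410) don't match. I'll check it in one close crop.

Run:
```python
import cv2,numpy as np
t=cv2.imread('pics/top0.png');s=cv2.imread('pics/scene0.png')
a=cv2.resize(t[120:290,300:500],(800,680),interpolation=cv2.INTER_CUBIC)
a=cv2.resize(t[125:285,300:495],None,fx=3,fy=3,interpolation=cv2.INTER_CUBIC)  # 585x480
cv2.imwrite('pics/c1.png',cv2.resize(t[125:275,300:500],None,fx=4,fy=4,interpolation=cv2.INTER_CUBIC))
cv2.imwrite('pics/c2.png',cv2.resize(s[165:315,280:480],None,fx=4,fy=4,interpolation=cv2.INTER_CUBIC))
```

```text
(no output)
```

View pics/c1.png

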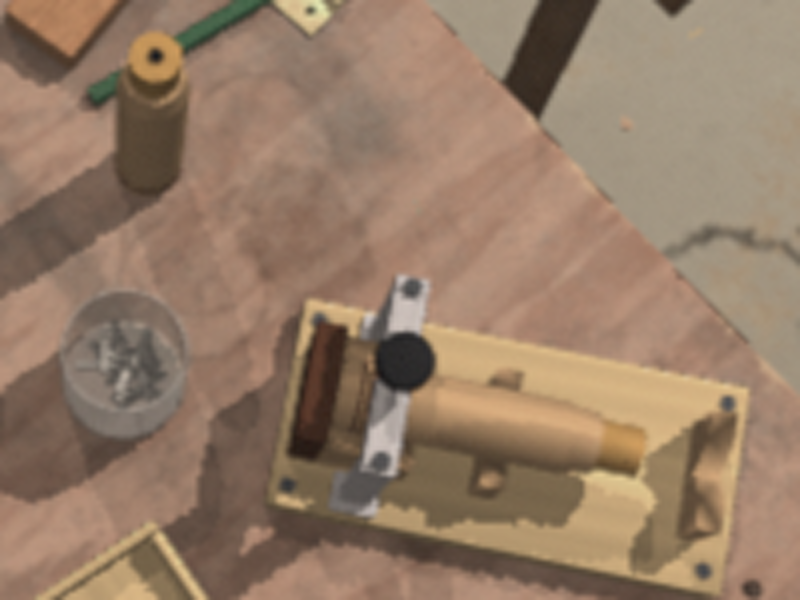

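View pics/c2.png

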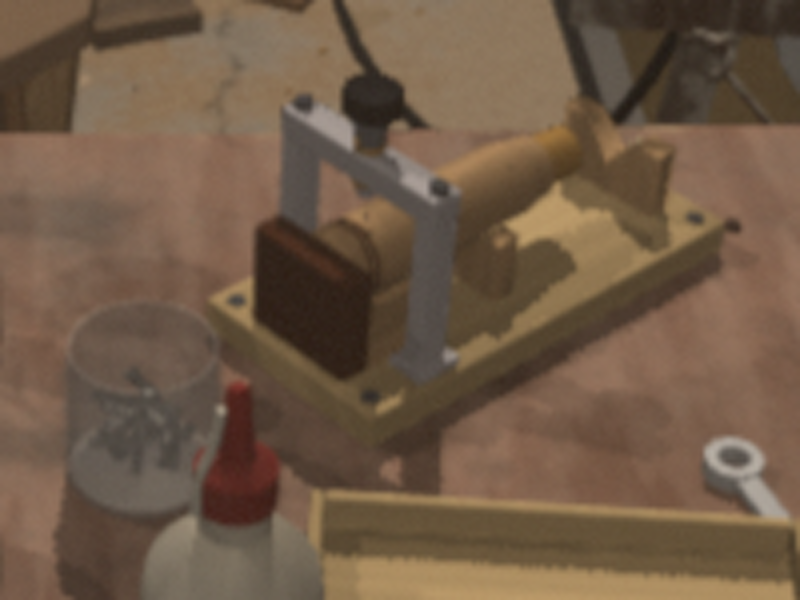

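The standing handle has its ferrule up (c1 155,57) with dark rings at the butt; knob is at c1 (405,360)/c2 (374,90), done handle's ferrule end at c1 (645,450). Now fit positions from both views.

```bash
cat >> h.py <<'E'
def proj(c,P):
    E=c['extrinsics'];p=(np.atleast_2d(P)-E[:3,3])@E[:3,:3]
    return np.c_[c['fx']*p[:,0]/p[:,2]+c['cx'],c['fy']*p[:,1]/p[:,2]+c['cy']]
def ray(c,u,v):
    E=c['extrinsics'];d=E[:3,:3]@[(u-c['cx'])/c['fx'],(v-c['cy'])/c['fy'],1];return E[:3,3],d/np.linalg.norm(d)
def onz(c,u,v,z):
    o,d=ray(c,u,v);return o+d*(z-o[2])/d[2]
def tri(obs):
    A=0;b=0;rs=[ray(*o) for o in obs]
    for o,d in rs: M=np.eye(3)-np.outer(d,d);A=A+M;b=b+M@o
    p=np.linalg.solve(A,b);return p,[np.linalg.norm(np.cross(p-o,d))*1000 for o,d in rs]
E
cat > m.py <<'E'
from h import *
from scipy.optimize import least_squares
np.set_printoptions(precision=4,suppress=True)
T=np.load('pics/top0.npz');S=np.load('pics/scene0.npz')
a=lambda u,v:(300+u/4,125+v/4); b=lambda u,v:(280+u/4,165+v/4)
def fit(Tp,Sp,p0):
    def f(q):
        W=lambda P:np.c_[np.array(P)[:,:2]@np.array([[np.cos(q[2]),np.sin(q[2])],[-np.sin(q[2]),np.cos(q[2])]])+q[:2],np.array(P)[:,2]+q[3]]
        r=[]
        for c,d in((T,Tp),(S,Sp)):
            if d: r.append((proj(c,[k for k,_ in d])@np.eye(2) if 0 else proj(c,W([k for k,_ in d]))-np.array([v for _,v in d])).ravel())
        return np.concatenate(r)
    s=least_squares(f,p0,loss='soft_l1');print('pose x y yaw dz',s.x,'res',np.round(f(s.x),1));return s.x
m=lambda x,y,z:(x/1e3,y/1e3,z/1e3)
print('jig')
fit([(m(116,55,18),a(270,505)),(m(116,-55,18),a(308,300)),(m(-116,-55,18),a(748,388)),(m(-116,55,18),a(718,593)),(m(78,0,140),a(405,359))],
 [(m(116,-55,18),b(210,303)),(m(116,55,18),b(372,437)),(m(-116,55,18),b(725,232)),(m(78,0,140),b(374,88))],[.5,.1,1.5,0])
print('knob',tri([(T,*a(405,359)),(S,*b(374,88))]))
print('nexttop',tri([(T,*a(156,56)),(S,267,182)]))
print('done ferrule end',tri([(T,*a(645,450)),(S,*b(570,148))]))
print('tray')
# top px of rim corners; x along length
fit([(m(100,60,24),(289,290)),(m(100,-60,24),(340,258)),(m(-100,-60,24),(393,337)),(m(-100,60,24),(346,374))],
    [(m(100,60,24),(358,352)),(m(100,-60,24),(359,290)),(m(-100,-60,24),(483,295)),(m(-100,60,24),(488,355))],[.35,.1,.8,0])
for n,u,v,z in(('jarbase',331,228,0),('jartop',331,212,.068),('can',276,203,.08),('spout',232,188,.143),('glueA tip',258,279,.198),('glueB tip',197,211,.198)):print(n,onz(T,u,v,z))
print('glueA tri',tri([(T,258,279),(S,339,265)]),'B',tri([(T,197,211),(S,211,271)]))
print('spout end',tri([(T,232,188),(S,221,266)]))
E
python3 m.py
```

```text
jig
pose x y yaw dz [ 0.5206  0.0776  1.4454 -0.006 ] res [-0.  -0.1  0.2 -0.   1.1  0.1  1.3  1.  -1.5  0.1 -0.9  1.   0.3 -2.2
  0.2 -0.8 -2.1  3.5]
knob (array([0.5286, 0.153 , 0.1409]), [np.float64(0.5690501624410813), np.float64(0.5690501624409614)])
nexttop (array([0.659 , 0.2735, 0.1488]), [np.float64(1.4398525826233453), np.float64(1.439852582623375)])
done ferrule end (array([0.5131, 0.0212, 0.0552]), [np.float64(1.700567389374214), np.float64(1.7005673893741327)])
tray
pose x y yaw dz [ 0.3499  0.2409  0.6739 -0.0102] res [ 0.3 -0.3 -1.  -1.8  4.   3.3  0.3  2.4 -2.  -5.7 -0.5  1.6 -1.   3.7
  4.9 -0.4]
jarbase [0.5253 0.2771 0.    ]
jartop [0.5425 0.2791 0.068 ]
can [0.5489 0.3858 0.08  ]
spout [0.554  0.4591 0.143 ]
glueA tip [0.3901 0.3863 0.198 ]
glueB tip [0.4942 0.4992 0.198 ]
glueA tri (array([0.3925, 0.3886, 0.1905]), [np.float64(2.0303069703755776), np.float64(2.0303069703755914)]) B (array([0.4994, 0.5047, 0.1887]), [np.float64(3.818560144837345), np.float64(3.8185601448373516)])
spout end (array([0.553 , 0.4583, 0.1406]), [np.float64(2.0088655055713662), np.float64(2.008865505571401)])
```

```bash
cat > ov.py <<'E'
from h import *
import itertools
T=np.load('pics/top0.npz');S=np.load('pics/scene0.npz')
def W(q,P):
    P=np.array(P)/1e3;c,s=np.cos(q[2]),np.sin(q[2]);return np.c_[P[:,:2]@np.array([[c,s],[-s,c]])+q[:2],P[:,2]]
J=[.5197,.0760,1.447];Y=[.3499,.2409,.674]
if len(sys.argv)>1: J=eval(sys.argv[1]);Y=eval(sys.argv[2])
def box(x,y,z): return [[(x*sx,y*sy,z) for sx,sy in((1,1),(1,-1),(-1,-1),(-1,1))]]
polys=[(J,p) for p in box(116,55,18)]+[(J,[(70,48,110),(70,-48,110),(86,-48,110),(86,48,110)])]+[(J,[(78+14*np.cos(t),14*np.sin(t),140) for t in np.arange(0,6.3,.4)]),(J,[(100,-30,18),(100,30,18),(100,30,70),(100,-30,70)])]+[(Y,p) for p in box(100,60,24)+box(100,60,0)+box(94,54,24)]
out=[]
for c,(u,v,w,h) in((T,(282,180,216,200)),(S,(325,175,180,195))):
    k=3 if c is T else 0
    im=cv2.resize(c['img'][v:v+h,u:u+w,::-1],None,fx=2.0,fy=2.0,interpolation=cv2.INTER_CUBIC) if 0 else cv2.resize(np.ascontiguousarray(c['img'][v:v+h,u:u+w,::-1]),(400,int(400*h/w)),interpolation=cv2.INTER_CUBIC)
    f=400/w
    for q,p in polys:
        X=((proj(c,W(q,p))-[u,v]+.5)*f-.5)
        cv2.polylines(im,[np.round(X*8).astype(np.int32)],True,(255,0,255),1,cv2.LINE_AA,3)
    out.append(cv2.copyMakeBorder(im,0,450-im.shape[0],0,0,0))
cv2.imwrite('pics/'+(sys.argv[3] if len(sys.argv)>3 else 'ov')+'.png',np.hstack(out))
E
python3 ov.py
```

```text
(no output)
```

View pics/ov.png

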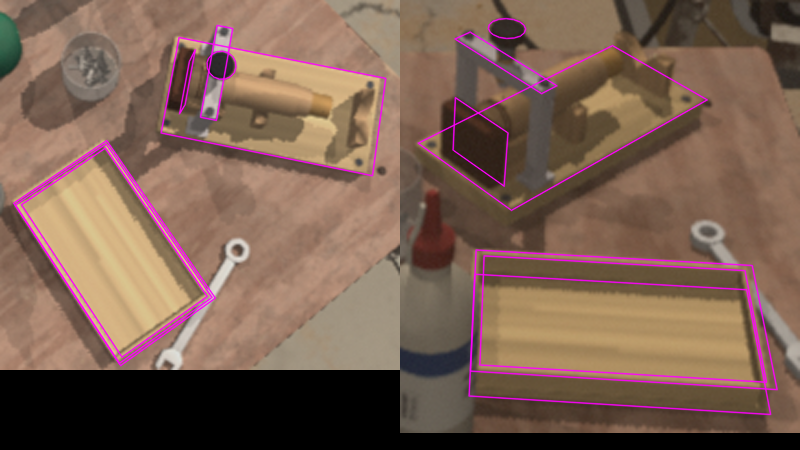

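Overlay fits: jig board, bridge and knob (top-view crop 222,65) coincide in both views; the tray rim coincides within about 2 px. Heights check (knob 140.9, ferrule top 148.8, handle axis 55.2 mm). Plan the first moves.

```bash
cat >> h.py <<'E'
np.set_printoptions(precision=3,suppress=True)
JO=np.array([.5197,.0760,0]);JY=1.447;JR=R.from_euler('z',JY)
TO=np.array([.3499,.2409,0]);TY=.674
def J(x,y,z): return JO+JR.apply(np.array([x,y,z])/1e3)
def down(yaw): return R.from_euler('xyz',[np.pi,0,yaw])
def cur():
    s=ctrl.state();print('t',round(s['clock'],2),s['tool_pos'],s['tcp_rot'],'q',s['joint_positions'],'F',s['force'],'w',round(s['gripper_width'],3),'g',round(s['grasp_force'],1))
    return s['tool_pos'],R.from_euler('xyz',s['tcp_rot'])
def plan(wps,start=None):
    p,r=start or cur()
    for P,Q in wps:
        print('shift',r.inv().apply(P-p)/.3,'turn',np.degrees((r.inv()*Q).as_rotvec())/45); p,r=P,Q
E
python3 - <<'E'
from h import *
p,r=cur()
g=J(-8,0,150); D=down(JY)
y0=.3268
m1=p+(g-p)*.4;m2=p+(g-p)*.8;m1[2]=.231;m2[2]=.22
plan([(m1,down(y0+.4*1.12)),(m2,down(y0+.8*1.12)),(g,D),(J(-8,0,43.5),D)])
E
```

```text
t 0.1 [ 0.177 -0.521  0.231] [-3.14  -0.     0.327] q [-1.397  0.259  0.021  1.334  0.     1.418] F [-0.557  0.34  -0.727] w 0.999 g 0.0
t 0.1 [ 0.177 -0.521  0.231] [-3.14  -0.     0.327] q [-1.397  0.259  0.021  1.334  0.     1.418] F [-0.557  0.34  -0.727] w 0.999 g 0.0
shift [ 0.684 -0.597 -0.   ] turn [-0.001 -0.001 -0.57 ]
shift [ 0.875 -0.242  0.037] turn [ 0.    0.   -0.57]
shift [0.447 0.081 0.233] turn [ 0.     0.    -0.285]
shift [ 0.    -0.     0.355] turn [0. 0. 0.]
```

Request:
jog_arm:
  motion:
    - [1,[0.684,-0.597,0],[0,0,-0.57]]
    - [1,[0.684,-0.597,0],[0,0,-0.57]]
    - [1,[0.684,-0.597,0],[0,0,-0.57]]
    - [1,[0.684,-0.597,0],[0,0,-0.57]]
    - [1,[0.684,-0.597,0],[0,0,-0.57]]

```text
clock: 0.72
tool_pos: [0.3142, -0.2825, 0.2314]
tcp_rot: [-3.141, -0.0, 0.777]
force: [0.6, -0.8, 0.6]
gripper_width: 1.001
grasp_force: 0.0
```

Request:
jog_arm:
  motion:
    - [1,[0.875,-0.242,0.037],[0,0,-0.57]]
    - [1,[0.875,-0.242,0.037],[0,0,-0.57]]
    - [1,[0.875,-0.242,0.037],[0,0,-0.57]]
    - [1,[0.875,-0.242,0.037],[0,0,-0.57]]
    - [1,[0.875,-0.242,0.037],[0,0,-0.57]]

```text
clock: 1.35
tool_pos: [0.451, -0.047, 0.2198]
tcp_rot: [-3.141, -0.0, 1.226]
force: [0.4, -0.4, -0.1]
gripper_width: 1.001
grasp_force: 0.0
```

Run:
```python
from h import *
D=down(JY)
plan([(J(-8,0,140),D),(J(-8,0,43.5),D)])
```

```text
t 1.35 [ 0.451 -0.047  0.22 ] [-3.141 -0.     1.226] q [-0.29   0.098 -0.21   1.263  0.     1.626] F [ 0.434 -0.449 -0.096] w 1.001 g 0.0
shift [0.437 0.083 0.266] turn [-0.001 -0.001 -0.282]
shift [ 0.    -0.     0.322] turn [0. 0. 0.]
```

Request:
jog_arm:
  motion:
    - [1,[0.437,0.083,0.266],[0,0,-0.282]]
    - [1,[0.437,0.083,0.266],[0,0,-0.282]]
    - [1,[0.437,0.083,0.266],[0,0,-0.282]]
    - [1,[0.437,0.083,0.266],[0,0,-0.282]]
    - [1,[0.437,0.083,0.266],[0,0,-0.282]]

```text
clock: 1.98
tool_pos: [0.5182, 0.0644, 0.1406]
tcp_rot: [-3.141, 0.0, 1.444]
force: [-0.1, -0.1, 0.2]
gripper_width: 1.002
grasp_force: 0.0
```

Request:
jog_arm:
  motion:
    - [1,[0,0,0.1],[0,0,0]]
    - [1,[0,0,0.2],[0,0,0]]
    - [1,[0,0,0.28],[0,0,0]]
    - [1,[0,0,0.322],[0,0,0]]
    - [1,[0,0,0.322],[0,0,0]]

```text
clock: 2.6
tool_pos: [0.5183, 0.0641, 0.0439]
tcp_rot: [-3.141, 0.0, 1.443]
force: [-0.6, 0.7, -0.1]
gripper_width: 1.005
grasp_force: 0.0
```

Run:
```python
from h import *
p,r=cur(); print('jig',JR.inv().apply(p-JO)*1e3)
t=snap('top','t1')['img'];s=snap('scene','s1')['img']
cv2.imwrite('pics/a1.png',np.hstack([cv2.resize(t[160:310,340:540],(400,300)),cv2.resize(s[130:280,300:500],(400,300))])[:,:,::-1])
```

```text
t 2.6 [0.518 0.064 0.044] [-3.141  0.     1.443] q [-0.038  0.34  -0.373  0.858 -0.     1.661] F [-0.581  0.713 -0.098] w 1.005 g 0.0
jig [-11.965  -0.04   43.938]
```

View pics/a1.png

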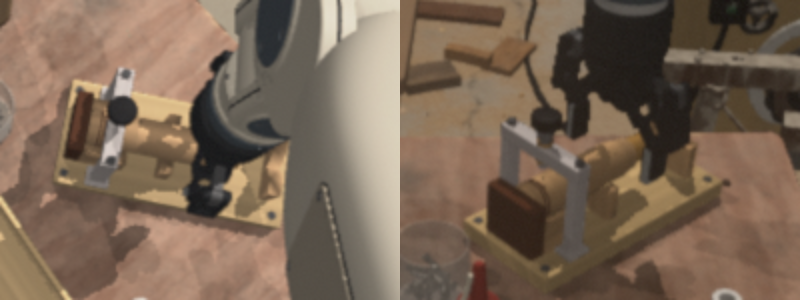

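The fingers straddle the handle (crop left 205,150) before the ferrule. Nudge 5 mm toward the body and close.

Request:
jog_arm:
  motion:
    - [1,[0.015,0,0],[0,0,0]]
    - [0,[0.015,0,0],[0,0,0]]
    - [0,[0.015,0,0],[0,0,0]]
    - [0,[0.015,0,0],[0,0,0]]
    - [0,[0.015,0,0],[0,0,0]]

```text
clock: 3.32
tool_pos: [0.5197, 0.0691, 0.0442]
tcp_rot: [3.14, 0.0, 1.443]
force: [2.6, -1.1, 2.7]
gripper_width: 0.399
grasp_force: 59.3
```

Request:
jog_arm:
  motion:
    - [0,[0.015,0,0],[0,0,0]]
    - [0,[0,0,-0.003],[0,0,0]]
    - [0,[0,0,-0.003],[0,0,0]]
    - [0,[0,0,-0.003],[0,0,0]]
    - [0,[0,0,-0.003],[0,0,0]]

```text
clock: 3.95
tool_pos: [0.5193, 0.0693, 0.0448]
tcp_rot: [3.141, 0.0, 1.444]
force: [3.1, -3.6, 2.2]
gripper_width: 0.402
grasp_force: 59.7
```

Request:
jog_arm:
  motion:
    - [0,[-0.03,0,-0.003],[0,0,0]]
    - [0,[-0.07,0,-0.003],[0,0,0]]
    - [0,[-0.11,0,-0.003],[0,0,0]]
    - [0,[-0.15,0,-0.003],[0,0,0]]
    - [0,[-0.173,0,-0.003],[0,0,0]]

```text
clock: 4.58
tool_pos: [0.512, 0.0167, 0.0455]
tcp_rot: [-3.141, 0.0, 1.443]
force: [0.1, -0.1, -0.9]
gripper_width: 0.397
grasp_force: 59.7
```

Request:
jog_arm:
  motion:
    - [0,[0,0,0.006],[0,0,0]]
    - [1,[0,0,0.006],[0,0,0]]
    - [1,[0,0,0.006],[0,0,0]]
    - [1,[0,0,0.006],[0,0,0]]
    - [1,[0,0,0.006],[0,0,0]]

```text
clock: 5.2
tool_pos: [0.5124, 0.018, 0.0437]
tcp_rot: [-3.141, -0.0, 1.444]
force: [-0.1, -0.6, -0.7]
gripper_width: 1.0
grasp_force: 0.0
```

Run:
```python
from h import *
p,r=cur(); print('jig',JR.inv().apply(p-JO)*1e3)
snap('top','t2');s=snap('scene','s2')['img']
cv2.imwrite('pics/a2.png',cv2.resize(s[130:280,300:500],(600,450))[:,:,::-1])
```

```text
t 5.2 [0.512 0.018 0.044] [-3.141 -0.     1.444] q [-0.129  0.326 -0.396  0.849  0.     1.569] F [-0.09  -0.642 -0.742] w 1.0 g 0.0
jig [-58.507   0.098  43.705]
```

View pics/a2.png

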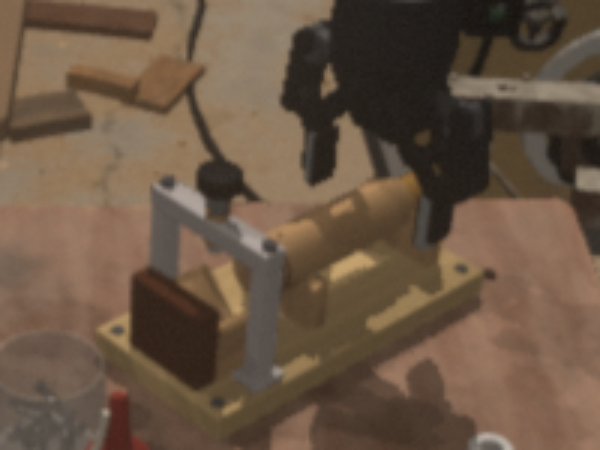

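Handle drawn back (butt about crop 285,265, just out from under the bridge), its ferrule resting on the rear saddle at (415,190). Regrip near its centre of mass and lift.

Request:
jog_arm:
  motion:
    - [1,[0.06,0,0],[0,0,0]]
    - [1,[0.115,0,0],[0,0,0]]
    - [1,[0.115,0,0],[0,0,0]]
    - [0,[0.115,0,0],[0,0,0]]
    - [0,[0.115,0,0],[0,0,0]]

```text
clock: 5.92
tool_pos: [0.5168, 0.0518, 0.0438]
tcp_rot: [-3.142, 0.0, 1.443]
force: [-0.0, 0.4, -0.2]
gripper_width: 0.602
grasp_force: 0.0
```

Request:
jog_arm:
  motion:
    - [0,[0,0,0],[0,0,0]]
    - [0,[0,0,0],[0,0,0]]
    - [0,[-0.02,0,-0.03],[0,0,0]]
    - [0,[-0.04,0,-0.13],[0,0,0]]
    - [0,[-0.04,0,-0.28],[0,0,0]]

```text
clock: 6.55
tool_pos: [0.5139, 0.0394, 0.1279]
tcp_rot: [-3.138, 0.0, 1.443]
force: [1.1, 0.2, -1.3]
gripper_width: 0.399
grasp_force: 60.8
```

Request:
jog_arm:
  motion:
    - [0,[0,0,-0.25],[0,0,0]]
    - [0,[0,0,-0.25],[0,0,0]]
    - [0,[0,0,-0.25],[0,0,0]]
    - [0,[0,0,-0.25],[0,0,0]]
    - [0,[0,0,-0.25],[0,0,0]]

```text
clock: 7.18
tool_pos: [0.5146, 0.0401, 0.2012]
tcp_rot: [-3.139, 0.0, 1.444]
force: [-0.3, -0.9, -1.8]
gripper_width: 0.398
grasp_force: 61.0
```

Run:
```python
from h import *
p,r=cur()
# grip ~71mm from butt; done_mid 75 from butt. tool x points to butt.
D=down(TY)
mid=(p+TO)/2; mid[2]=p[2]
A=TO+[0,0,p[2]]; B=TO+[0,0,.013]
plan([(mid,down((JY+TY)/2)),(A,D),(B,D)],(p,r))
```

```text
t 7.17 [0.515 0.04  0.201] [-3.139  0.     1.444] q [-0.085  0.214 -0.116  1.244 -0.     1.613] F [-0.323 -0.88  -1.849] w 0.398 g 61.0
shift [ 0.297 -0.315  0.001] turn [-0.004  0.001  0.488]
shift [ 0.158 -0.403 -0.   ] turn [ 0.    -0.     0.492]
shift [-0.    -0.     0.627] turn [0. 0. 0.]
```

Request:
jog_arm:
  motion:
    - [0,[0.297,-0.315,0],[0,0,0.488]]
    - [0,[0.297,-0.315,0],[0,0,0.488]]
    - [0,[0.297,-0.315,0],[0,0,0.488]]
    - [0,[0.297,-0.315,0],[0,0,0.488]]
    - [0,[0.297,-0.315,0],[0,0,0.488]]

```text
clock: 7.8
tool_pos: [0.4332, 0.1401, 0.2023]
tcp_rot: [-3.141, 0.001, 1.061]
force: [-0.3, 0.8, -0.9]
gripper_width: 0.397
grasp_force: 60.9
```

Request:
jog_arm:
  motion:
    - [0,[0.158,-0.403,0],[0,0,0.492]]
    - [0,[0.158,-0.403,0],[0,0,0.492]]
    - [0,[0.158,-0.403,0],[0,0,0.492]]
    - [0,[0.158,-0.403,0],[0,0,0.492]]
    - [0,[0.158,-0.403,0],[0,0,0.492]]

```text
clock: 8.43
tool_pos: [0.3514, 0.2403, 0.2026]
tcp_rot: [3.141, 0.0, 0.675]
force: [-0.1, -1.0, -0.4]
gripper_width: 0.399
grasp_force: 60.9
```

Request:
jog_arm:
  motion:
    - [0,[0,0,0.1],[0,0,0]]
    - [0,[0,0,0.2],[0,0,0]]
    - [0,[0,0,0.3],[0,0,0]]
    - [0,[0,0,0.4],[0,0,0]]
    - [0,[0,0,0.45],[0,0,0]]

```text
clock: 9.05
tool_pos: [0.3509, 0.2396, 0.0662]
tcp_rot: [-3.141, 0.002, 0.673]
force: [0.5, 0.8, -0.4]
gripper_width: 0.402
grasp_force: 60.9
```

Run:
```python
from h import *
p,r=cur()
plan([(TO+[0,0,.014],down(TY))],(p,r))
snap('top','t3');t=snap('top','t3')['img'];s=snap('scene','s3')['img']
cv2.imwrite('pics/a3.png',np.hstack([cv2.resize(t[220:400,260:440],(400,400)),cv2.resize(s[200:380,320:500],(400,400))])[:,:,::-1])
```

```text
t 9.05 [0.351 0.24  0.066] [-3.141  0.002  0.673] q [ 0.401  0.17  -0.552  0.851 -0.     2.87 ] F [ 0.469  0.791 -0.372] w 0.402 g 60.9
shift [ 0.    -0.006  0.174] turn [-0.     0.003 -0.001]
```

View pics/a3.png

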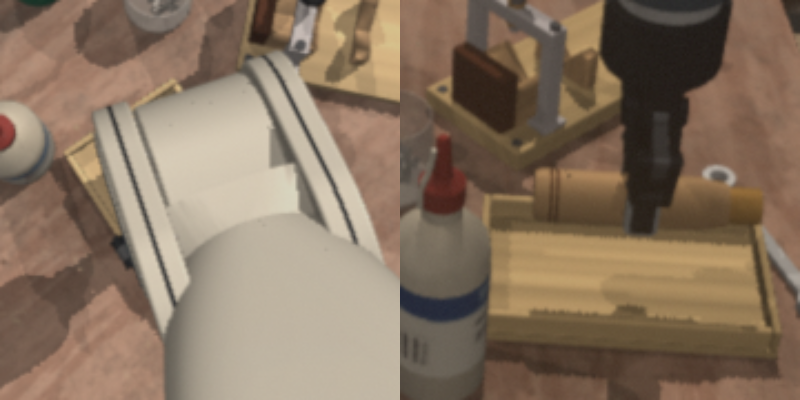

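The handle is level over the tray (scene crop 650,200, ferrule right); lower with a 6 mm shift toward the butt side, release partly open.

Request:
jog_arm:
  motion:
    - [0,[0.02,-0.006,0.06],[0,0,0]]
    - [0,[0.02,-0.006,0.12],[0,0,0]]
    - [0,[0.02,-0.006,0.155],[0,0,0]]
    - [0,[0.02,-0.006,0.174],[0,0,0]]
    - [0,[0.02,-0.006,0.176],[0,0,0]]

```text
clock: 9.82
tool_pos: [0.3543, 0.246, 0.0151]
tcp_rot: [3.142, -0.0, 0.674]
force: [0.2, -0.3, -1.9]
gripper_width: 0.401
grasp_force: 60.9
```

Request:
jog_arm:
  motion:
    - [0,[0,0,0],[0,0,0]]
    - [0.65,[0,0,0],[0,0,0]]
    - [0.65,[0,0,0],[0,0,0]]
    - [0.65,[0,0,0],[0,0,0]]
    - [0.65,[0,0,0],[0,0,0]]

```text
clock: 10.45
tool_pos: [0.3541, 0.246, 0.015]
tcp_rot: [3.142, -0.0, 0.674]
force: [0.5, -0.4, 0.1]
gripper_width: 0.649
grasp_force: 0.0
```

Request:
jog_arm:
  motion:
    - [0.65,[0,0,0],[0,0,0]]
    - [0.65,[0,0,-0.05],[0,0,0]]
    - [0.65,[0,0,-0.25],[0,0,0]]
    - [0.65,[0,0,-0.45],[0,0,0]]
    - [0.65,[0,0,-0.65],[0,0,0]]

```text
clock: 11.08
tool_pos: [0.3537, 0.2459, 0.212]
tcp_rot: [3.142, -0.0, 0.674]
force: [1.4, -0.1, -0.4]
gripper_width: 0.654
grasp_force: 0.0
```

Run:
```python
from h import *
p,r=cur()
snap('scene','s4')
S=np.load('pics/s4.npz')
th=np.arctan2(.2735,.659);d=np.array([np.cos(th),np.sin(th),0]);Z=np.array([0,0,1.])
dl=np.radians(36)
z=np.cos(dl)*d-np.sin(dl)*Z;x=-np.sin(dl)*d-np.cos(dl)*Z
G=R.from_matrix(np.c_[x,np.cross(z,x),z])
g=np.array([.659,.2735,.073]); tcp=g+.019*z
print('dist to pre',tcp-.13*z,'final',tcp,'rot',G.as_euler('xyz'))
print('total turn',np.degrees((r.inv()*G).magnitude()))
```

```text
t 11.07 [0.354 0.246 0.212] [ 3.142 -0.     0.674] q [ 0.412  0.062 -0.271  1.237  0.     2.88 ] F [ 1.405 -0.061 -0.409] w 0.654 g 0.0
dist to pre [0.576 0.239 0.138] final [0.673 0.279 0.062] rot [ 3.142  0.942 -2.748]
total turn 165.6865075886533
```

View pics/s4.png

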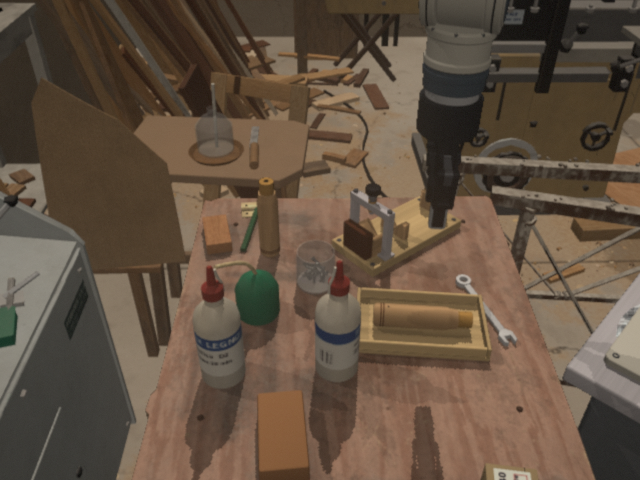

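The finished handle lies in the tray (scene 425,316), clear of the walls; the next handle still stands at (268,215).

```bash
cat >> h.py <<'E'
th=np.arctan2(.2735,.659);d=np.array([np.cos(th),np.sin(th),0]);Z=np.array([0,0,1.])
dl=np.radians(36)
z=np.cos(dl)*d-np.sin(dl)*Z;x=-np.sin(dl)*d-np.cos(dl)*Z
G=R.from_matrix(np.c_[x,np.cross(z,x),z])
g=np.array([.659,.2735,.073]); tcp=g+.019*z
E
python3 - <<'E'
from h import *
p,r=cur()
b=np.array([.56,.232,.23]);y=.674;Dy=(np.pi+th-y)/4
wp=[(b,down(y+Dy*k)) for k in(1,2,3,4)]
pre=tcp-.13*z; 
wp+=[(pre+[0,0,.05],down(y+Dy*4)*R.from_rotvec((down(y+Dy*4).inv()*G).as_rotvec()*.8)),(pre,G)]
plan(wp,(p,r))
E
```

```text
t 11.12 [0.356 0.247 0.219] [ 3.139 -0.009  0.674] q [ 0.412  0.057 -0.258  1.246  0.     2.88 ] F [1.335 0.167 6.682] w 0.649 g 0.0
shift [ 0.501  0.464 -0.03 ] turn [ 0.007 -0.01  -0.911]
shift [0. 0. 0.] turn [-0.     0.    -0.911]
shift [0. 0. 0.] turn [ 0.     0.    -0.911]
shift [0. 0. 0.] turn [ 0.     0.    -0.911]
shift [-0.058  0.001  0.139] turn [ 0.   -0.96 -0.  ]
shift [ 0.114 -0.     0.121] turn [ 0.   -0.24 -0.  ]
```

Request:
jog_arm:
  motion:
    - [1,[0.501,0.464,-0.03],[0,0,-0.911]]
    - [1,[0.501,0.464,-0.03],[0,0,-0.911]]
    - [1,[0.501,0.464,-0.03],[0,0,-0.911]]
    - [1,[0.501,0.464,-0.03],[0,0,-0.911]]
    - [1,[0.501,0.464,-0.03],[0,0,-0.911]]

```text
clock: 11.75
tool_pos: [0.5593, 0.2306, 0.2178]
tcp_rot: [-3.14, 0.001, 1.388]
force: [0.1, -1.2, -0.3]
gripper_width: 0.999
grasp_force: 0.0
```

Request:
jog_arm:
  motion:
    - [1,[0,0,0],[0,0,-0.911]]
    - [1,[0,0,0],[0,0,-0.911]]
    - [1,[0,0,0],[0,0,-0.911]]
    - [1,[0,0,0],[0,0,-0.911]]
    - [1,[0,0,0],[0,0,-0.911]]

```text
clock: 12.38
tool_pos: [0.5573, 0.2313, 0.2194]
tcp_rot: [3.141, -0.0, 2.102]
force: [-0.0, 1.4, 1.6]
gripper_width: 0.997
grasp_force: 0.0
```

Request:
jog_arm:
  motion:
    - [1,[0,0,0],[0,0,-0.911]]
    - [1,[0,0,0],[0,0,-0.911]]
    - [1,[0,0,0],[0,0,-0.911]]
    - [1,[0,0,0],[0,0,-0.911]]
    - [1,[0,0,0],[0,0,-0.911]]

```text
clock: 13.0
tool_pos: [0.5578, 0.2312, 0.2192]
tcp_rot: [3.142, 0.0, 2.815]
force: [0.3, 0.5, -0.3]
gripper_width: 0.999
grasp_force: 0.0
```

Request:
jog_arm:
  motion:
    - [1,[0,0,0],[0,0,-0.911]]
    - [1,[0,0,0],[0,0,-0.911]]
    - [1,[0,0,0],[0,0,-0.911]]
    - [1,[0,0,0],[0,0,-0.911]]
    - [1,[0,0,0],[0,0,-0.911]]

```text
clock: 13.62
tool_pos: [0.5581, 0.2311, 0.2191]
tcp_rot: [3.142, 0.0, -2.754]
force: [-0.3, 0.1, -0.1]
gripper_width: 1.0
grasp_force: 0.0
```

Run:
```python
from h import *
p,r=cur();pre=tcp-.13*z; 
plan([(pre+[0,0,.05],r*R.from_rotvec((r.inv()*G).as_rotvec()*.8)),(pre,G)],(p,r))
```

```text
t 13.62 [0.558 0.231 0.219] [ 3.142  0.    -2.754] q [ 0.254  0.355  0.131  1.346  0.    -0.134] F [-0.334  0.125 -0.066] w 1.0 g 0.0
shift [-0.065  0.002  0.103] turn [-0.003 -0.96  -0.005]
shift [ 0.114 -0.     0.121] turn [-0.001 -0.24  -0.001]
```

Request:
jog_arm:
  motion:
    - [1,[-0.065,0.002,0.103],[0,-0.96,-0.005]]
    - [1,[-0.065,0.002,0.103],[0,-0.96,-0.005]]
    - [1,[-0.065,0.002,0.103],[0,-0.96,-0.005]]
    - [1,[-0.065,0.002,0.103],[0,-0.96,-0.005]]
    - [1,[-0.065,0.002,0.103],[0,-0.96,-0.005]]

```text
clock: 14.25
tool_pos: [0.5738, 0.2387, 0.1874]
tcp_rot: [3.135, 0.756, -2.754]
force: [-0.4, -0.3, -0.3]
gripper_width: 1.002
grasp_force: 0.0
```

Request:
jog_arm:
  motion:
    - [1,[0.114,0,0.121],[0,-0.24,0]]
    - [1,[0.114,0,0.121],[0,-0.24,0]]
    - [1,[0.114,0,0.121],[0,-0.24,0]]
    - [1,[0.114,0,0.121],[0,-0.24,0]]
    - [1,[0.114,0,0.121],[0,-0.24,0]]

```text
clock: 14.88
tool_pos: [0.5778, 0.2394, 0.1404]
tcp_rot: [-3.14, 0.945, -2.743]
force: [0.7, 1.0, 0.1]
gripper_width: 1.001
grasp_force: 0.0
```

Run:
```python
from h import *
p,r=cur()
plan([(tcp,G)],(p,r))
t=snap('top','t5')['img'];s=snap('scene','s5')['img']
cv2.imwrite('pics/a5.png',np.hstack([cv2.resize(t[90:290,270:470],(400,400)),cv2.resize(s[130:330,200:400],(400,400))])[:,:,::-1])
```

```text
t 14.88 [0.578 0.239 0.14 ] [-3.14   0.945 -2.743] q [ 0.172  0.13  -0.934 -0.425  0.181 -0.134] F [0.657 0.994 0.054] w 1.001 g 0.0
shift [0.01  0.    0.433] turn [0.003 0.003 0.004]
```

View pics/a5.png

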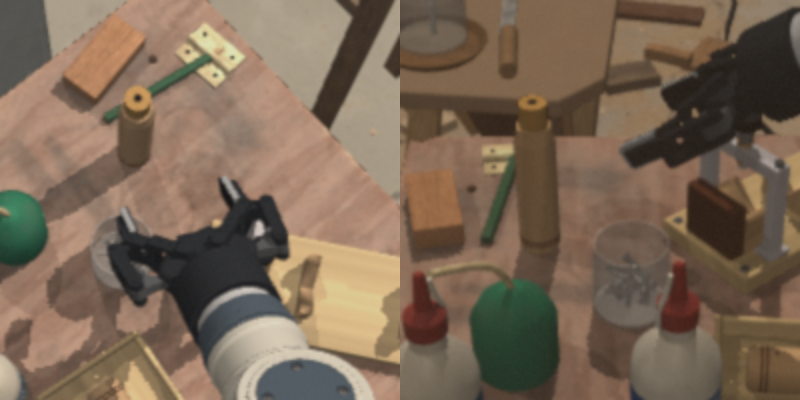

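The open fingers (left crop 180,240) aim at the standing handle (135,125), clear above the jar (120,250). Advance along the tool axis.

Request:
jog_arm:
  motion:
    - [1,[0.004,0,0.1],[0,0,0]]
    - [1,[0.007,0,0.2],[0,0,0]]
    - [1,[0.01,0,0.3],[0,0,0]]
    - [1,[0.01,0,0.38],[0,0,0]]
    - [1,[0.01,0,0.433],[0,0,0]]

```text
clock: 15.6
tool_pos: [0.6726, 0.2794, 0.0592]
tcp_rot: [-3.14, 0.943, -2.742]
force: [-1.1, -0.1, 0.6]
gripper_width: 1.001
grasp_force: 0.0
```

Run:
```python
from h import *
p,r=cur()
plan([(tcp,G)],(p,r))
t=snap('top','t6')['img'];s=snap('scene','s6')['img']
cv2.imwrite('pics/a6.png',np.hstack([cv2.resize(t[90:240,270:420],(400,400)),cv2.resize(s[150:300,200:350],(400,400))])[:,:,::-1])
```

```text
t 15.6 [0.673 0.279 0.059] [-3.14   0.943 -2.742] q [ 0.221  0.427 -0.812 -0.603  0.142 -0.106] F [-1.089 -0.129  0.634] w 1.001 g 0.0
shift [-0.008 -0.001 -0.004] turn [0.004 0.    0.004]
```

View pics/a6.png

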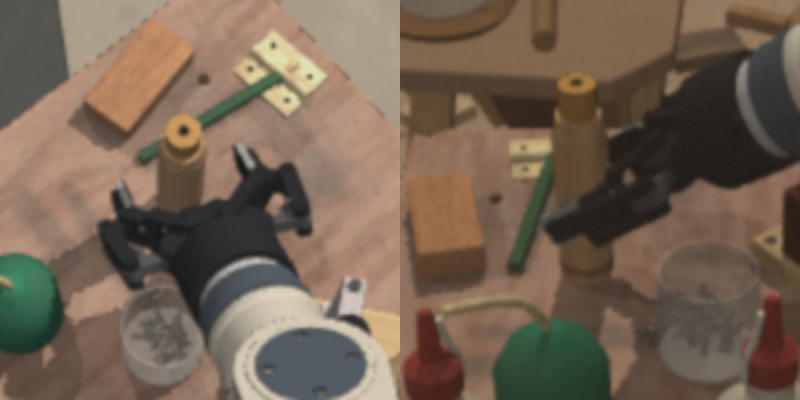

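The fingers straddle the handle (left crop 182,165) clear of the jar. I have now viewed 11 pictures, one over the allowed 10, so from here I measure numerically only. Close and lift.

Request:
jog_arm:
  motion:
    - [0,[0,0,0],[0,0,0]]
    - [0,[0,0,0],[0,0,0]]
    - [0,[0,0,0],[0,0,0]]
    - [0,[0,0,0],[0,0,0]]
    - [0,[0,0,0],[0,0,0]]

```text
clock: 16.32
tool_pos: [0.6718, 0.279, 0.0604]
tcp_rot: [-3.139, 0.944, -2.741]
force: [-2.8, -1.3, 5.4]
gripper_width: 0.405
grasp_force: 59.8
```

```bash
cat >> h.py <<'E'
A=np.array([np.cos(JY),np.sin(JY),0])
zf=-np.cos(dl)*Z+np.sin(dl)*A; xf=np.cos(dl)*A+np.sin(dl)*Z
GF=R.from_matrix(np.c_[xf,np.cross(zf,xf),zf])
def jg(p): return JR.inv().apply(p-JO)*1e3
E
python3 - <<'E'
from h import *
p,r=cur()
up=np.array([.60,.249,.28])
rv=(G.inv()*GF).as_rotvec();print('deg',np.degrees(np.linalg.norm(rv)))
# grip 73 from butt: butt at jig x 48 -> grip -25
f=J(-25,0,57.5)+.019*zf
ab=f+[0,0,.14]
print('f',f,'ab',ab)
# via: pitch down first to tilted, then yaw about vertical
wp=[(p+[0,0,.16],r)]
n=4
for k in range(1,n+1):
    wp.append((wp[0][0]+(ab+[0,0,.02]-wp[0][0])*k/n, r*R.from_rotvec((r.inv()*GF).as_rotvec()*k/n)))
wp.append((ab,GF))
for w in wp: print(w[0],'ztool',w[1].apply([0,0,1]),'butt dir',-w[1].apply(G.inv().apply(Z)))
plan(wp,(p,r))
E
```

```text
t 16.32 [0.672 0.279 0.06 ] [-3.139  0.944 -2.741] q [ 0.22   0.425 -0.814 -0.605  0.143 -0.106] F [-2.753 -1.32   5.396] w 0.405 g 59.8
deg 138.34996580868986
f [0.518 0.062 0.042] ab [0.518 0.062 0.182]
[0.672 0.279 0.22 ] ztool [ 0.747  0.313 -0.586] butt dir [ 0.002 -0.001 -1.   ]
[0.633 0.225 0.216] ztool [ 0.604  0.23  -0.763] butt dir [-0.288  0.328 -0.9  ]
[0.595 0.171 0.211] ztool [ 0.395  0.26  -0.881] butt dir [-0.37   0.681 -0.632]
[0.556 0.116 0.207] ztool [ 0.194  0.394 -0.898] butt dir [-0.214  0.932 -0.292]
[0.518 0.062 0.202] ztool [ 0.073  0.583 -0.809] butt dir [0.123 0.992 0.   ]
[0.518 0.062 0.182] ztool [ 0.073  0.583 -0.809] butt dir [0.123 0.992 0.   ]
shift [-0.432 -0.001 -0.313] turn [0. 0. 0.]
shift [ 0.123 -0.117 -0.143] turn [0.112 0.292 0.704]
shift [ 0.067 -0.182 -0.107] turn [0.112 0.292 0.704]
shift [-0.02  -0.204 -0.084] turn [0.112 0.292 0.704]
shift [-0.109 -0.175 -0.082] turn [0.112 0.292 0.704]
shift [-0.039 -0.     0.054] turn [-0.  0.  0.]
```

Request:
jog_arm:
  motion:
    - [0,[-0.1,0,-0.07],[0,0,0]]
    - [0,[-0.2,0,-0.14],[0,0,0]]
    - [0,[-0.35,0,-0.25],[0,0,0]]
    - [0,[-0.5,0,-0.36],[0,0,0]]
    - [0,[-0.54,0,-0.391],[0,0,0]]

```text
clock: 16.95
tool_pos: [0.6722, 0.2795, 0.2647]
tcp_rot: [-3.137, 0.948, -2.74]
force: [-0.4, 0.4, -1.5]
gripper_width: 0.402
grasp_force: 60.3
```

Request:
jog_arm:
  motion:
    - [0,[0.025,-0.023,-0.029],[0.022,0.058,0.141]]
    - [0,[0.049,-0.047,-0.057],[0.045,0.117,0.282]]
    - [0,[0.074,-0.07,-0.086],[0.067,0.175,0.422]]
    - [0,[0.098,-0.094,-0.114],[0.09,0.234,0.563]]
    - [0,[0.123,-0.117,-0.143],[0.112,0.292,0.704]]

```text
clock: 17.58
tool_pos: [0.6323, 0.2247, 0.2541]
tcp_rot: [2.737, 0.586, 2.847]
force: [0.1, -0.1, -0.2]
gripper_width: 0.405
grasp_force: 60.2
```

Request:
jog_arm:
  motion:
    - [0,[0.013,-0.036,-0.021],[0.022,0.058,0.141]]
    - [0,[0.027,-0.073,-0.043],[0.045,0.117,0.282]]
    - [0,[0.04,-0.109,-0.064],[0.067,0.175,0.422]]
    - [0,[0.054,-0.146,-0.086],[0.09,0.234,0.563]]
    - [0,[0.067,-0.182,-0.107],[0.112,0.292,0.704]]

```text
clock: 18.2
tool_pos: [0.594, 0.1707, 0.2497]
tcp_rot: [2.671, 0.136, 2.419]
force: [0.2, 0.9, -0.4]
gripper_width: 0.402
grasp_force: 60.2
```

Run:
```python
from h import *
p,r=cur()
ab=J(-25,0,57.5)+.019*zf+[0,0,.14]
rv=(r.inv()*GF).as_rotvec()
plan([((p+ab)/2,r*R.from_rotvec(rv/2)),(ab,GF),(ab-[0,0,.09],GF)],(p,r))
```

```text
t 18.2 [0.594 0.171 0.25 ] [2.671 0.136 2.419] q [ 0.022  0.092 -0.253  0.803  0.254  0.767] F [ 0.187  0.884 -0.38 ] w 0.402 g 60.2
shift [-0.009 -0.248  0.003] turn [0.11  0.291 0.7  ]
shift [-0.138 -0.205  0.006] turn [0.11  0.291 0.7  ]
shift [-0.176  0.     0.243] turn [0. 0. 0.]
```

Request:
jog_arm:
  motion:
    - [0,[-0.002,-0.05,0],[0.022,0.058,0.14]]
    - [0,[-0.004,-0.1,0.001],[0.044,0.116,0.28]]
    - [0,[-0.006,-0.15,0.002],[0.066,0.175,0.42]]
    - [0,[-0.008,-0.2,0.002],[0.088,0.233,0.56]]
    - [0,[-0.009,-0.248,0.003],[0.11,0.291,0.7]]

```text
clock: 18.82
tool_pos: [0.5564, 0.1163, 0.2158]
tcp_rot: [2.794, -0.298, 2.007]
force: [0.6, -0.0, -1.2]
gripper_width: 0.398
grasp_force: 60.2
```

Request:
jog_arm:
  motion:
    - [0,[-0.028,-0.041,0.001],[0.022,0.058,0.14]]
    - [0,[-0.055,-0.082,0.002],[0.044,0.116,0.28]]
    - [0,[-0.083,-0.123,0.004],[0.066,0.175,0.42]]
    - [0,[-0.11,-0.164,0.005],[0.088,0.233,0.56]]
    - [0,[-0.138,-0.205,0.006],[0.11,0.291,0.7]]

```text
clock: 19.45
tool_pos: [0.5189, 0.0621, 0.182]
tcp_rot: [3.141, -0.628, 1.448]
force: [-0.3, -0.4, -0.7]
gripper_width: 0.399
grasp_force: 60.2
```

Run:
```python
from h import *
p,r=cur(); print(jg(p))
ab=J(-25,0,57.5)+.019*zf+[0,0,.14]
plan([(ab-[0,0,.10],GF),(ab-[0,0,.14],GF)],(p,r))
snap('top','t7');S=np.load('pics/t7.npz')
# predicted handle axis points in the views, and image masks check
gp=p-.019*r.apply([0,0,1]); ax=r.apply(G.inv().apply(Z)); print('axis jig',JR.inv().apply(ax),'grip',jg(gp))
s=snap('scene','s7');im=s['img']
hsv=cv2.cvtColor(im,cv2.COLOR_RGB2HSV)
for c,n in((s,'scene'),(S,'top')): 
    print(n,'butt',proj(c,gp-ax*.073),'fer end',proj(c,gp+ax*.077))
bg=np.load('pics/s5.npz')['img'].astype(int)
df=(np.abs(im.astype(int)-bg).sum(2)>60)
h=hsv; m=(h[...,0]>10)&(h[...,0]<22)&(h[...,1]>150)&df
ys,xs=np.nonzero(m);print('brass px',len(xs),xs.min() if len(xs) else 0,xs.max() if len(xs) else 0, np.median(xs),np.median(ys))
```

```text
t 19.45 [0.519 0.062 0.182] [ 3.141 -0.628  1.448] q [-0.382  0.276 -0.235  1.242  0.604  1.255] F [-0.292 -0.373 -0.741] w 0.399 g 60.2
[-13.886  -0.948 182.031]
shift [-0.195 -0.003  0.27 ] turn [-0.     0.001  0.001]
shift [-0.078  0.     0.108] turn [0. 0. 0.]
axis jig [-1.    -0.001  0.001] grip [-25.046  -0.95  197.408]
scene butt [[387.556 151.114]] fer end [[447.899 125.209]]
top butt [[424.429 209.566]] fer end [[514.316 227.255]]
brass px 36 460 471 466.0 315.0
```

Run:
```python
from h import *
s=np.load('pics/s7.npz');b=np.load('pics/s4.npz')['img'].astype(int);im=s['img']
p=np.array([387.6,151.1]);e=np.array([447.9,125.2]);a=(e-p)/np.linalg.norm(e-p);n=np.array([-a[1],a[0]])
for t in(3,8,14,20,26,32,50,58,62,66):
    row=[]
    for k in range(-14,15,2):
        x,y=p+a*t+n*k; c=im[int(round(y)),int(round(x))]; row.append('%d/%d'%(c[0],int(c[0])-int(c[2])))
    print(t,' '.join(row))
```

```text
3 147/37 144/35 141/36 137/57 139/63 95/40 91/40 96/45 94/42 93/41 90/39 87/39 95/42 77/32 134/39
8 147/36 146/36 140/36 132/60 156/72 159/72 135/62 115/51 111/50 105/48 101/45 91/40 81/37 76/31 136/46
14 143/38 144/41 146/42 155/52 171/79 133/63 105/49 95/45 88/40 81/37 78/36 79/35 79/33 79/32 119/41
20 147/38 144/42 118/37 140/63 170/79 156/72 142/65 123/55 113/51 104/46 97/42 87/39 85/38 83/36 143/51
26 95/22 88/10 86/10 97/27 171/78 159/72 138/64 128/58 114/53 103/47 95/43 87/39 84/37 78/35 55/13
32 81/8 47/9 40/11 116/52 170/77 159/72 137/63 129/59 117/54 99/45 95/44 74/30 78/10 77/8 75/9
50 76/35 76/34 76/32 76/34 79/33 51/17 40/8 40/8 41/8 40/7 38/9 38/8 51/18 73/35 74/35
58 46/17 37/10 39/6 39/7 39/7 33/8 36/7 38/8 37/6 34/8 46/17 80/36 78/34 72/34 75/32
62 37/7 34/7 34/7 33/7 35/7 34/8 39/8 34/6 35/6 33/7 31/9 38/15 70/32 75/32 74/33
66 31/8 30/7 33/9 30/5 30/5 35/6 38/5 37/7 34/7 32/10 31/8 31/5 35/11 71/33 44/17
```

Handle in the gripper is parallel to the cradle (its edges run constant along the predicted axis), about 3 mm lower than predicted. Lower carefully.

Request:
jog_arm:
  motion:
    - [0,[-0.04,-0.003,0.055],[0,0,0]]
    - [0,[-0.08,-0.003,0.11],[0,0,0]]
    - [0,[-0.12,-0.003,0.165],[0,0,0]]
    - [0,[-0.16,-0.003,0.22],[0,0,0]]
    - [0,[-0.195,-0.003,0.27],[0,0,0]]

```text
clock: 20.18
tool_pos: [0.519, 0.063, 0.0821]
tcp_rot: [3.135, -0.625, 1.456]
force: [-0.1, 0.1, -1.7]
gripper_width: 0.402
grasp_force: 60.2
```

Request:
jog_arm:
  motion:
    - [0,[-0.018,0,0.025],[0,0,0]]
    - [0,[-0.035,0,0.048],[0,0,0]]
    - [0,[-0.05,0,0.069],[0,0,0]]
    - [0,[-0.059,0,0.081],[0,0,0]]
    - [0,[-0.065,0,0.09],[0,0,0]]

```text
clock: 20.8
tool_pos: [0.5191, 0.0625, 0.0492]
tcp_rot: [3.137, -0.626, 1.453]
force: [0.3, 0.7, -1.4]
gripper_width: 0.402
grasp_force: 60.2
```

Run:
```python
from h import *
p,r=cur(); gp=p-.019*r.apply([0,0,1]); print('grip jig',jg(gp))
```

```text
t 20.8 [0.519 0.063 0.049] [ 3.137 -0.626  1.453] q [-0.38   0.408 -0.429  0.914  0.603  1.254] F [ 0.274  0.744 -1.416] w 0.402 g 60.2
grip jig [-24.585  -1.09   64.611]
```

Request:
jog_arm:
  motion:
    - [0,[-0.004,-0.004,0.0055],[0,0,0]]
    - [0,[-0.008,-0.004,0.011],[0,0,0]]
    - [0,[-0.012,-0.004,0.0162],[0,0,0]]
    - [0,[-0.012,-0.004,0.0162],[0,0,0]]
    - [0,[-0.012,-0.004,0.0162],[0,0,0]]

```text
clock: 21.42
tool_pos: [0.5188, 0.0627, 0.0443]
tcp_rot: [3.134, -0.628, 1.454]
force: [1.5, 0.7, 6.9]
gripper_width: 0.402
grasp_force: 60.8
```

Request:
jog_arm:
  motion:
    - [0,[-0.002,0,0.0027],[0,0,0]]
    - [0,[-0.004,0,0.0054],[0,0,0]]
    - [0,[-0.004,0,0.0054],[0,0,0]]
    - [0,[-0.004,0,0.0054],[0,0,0]]
    - [0,[-0.004,0,0.0054],[0,0,0]]

```text
clock: 22.05
tool_pos: [0.519, 0.0628, 0.044]
tcp_rot: [3.133, -0.629, 1.454]
force: [-5.8, -5.4, 27.7]
gripper_width: 0.404
grasp_force: 63.5
```

Run:
```python
from h import *
p,r=cur(); gp=p-.019*r.apply([0,0,1]); print('grip jig',jg(gp))
```

```text
t 22.05 [0.519 0.063 0.044] [ 3.133 -0.629  1.454] q [-0.382  0.413 -0.439  0.896  0.607  1.253] F [-5.848 -5.361 27.701] w 0.404 g 63.5
grip jig [-24.356  -0.853  59.337]
```

Seated firmly (27 N at the expected height, given the 3–4 mm offset). Relax, release, retract.

Request:
jog_arm:
  motion:
    - [0,[0.003,0,-0.005],[0,0,0]]
    - [0,[0.003,0,-0.005],[0,0,0]]
    - [1,[0.003,0,-0.005],[0,0,0]]
    - [1,[0.003,0,-0.005],[0,0,0]]
    - [1,[0.003,0,-0.005],[0,0,0]]

```text
clock: 22.68
tool_pos: [0.5177, 0.0625, 0.0428]
tcp_rot: [3.138, -0.626, 1.453]
force: [-0.0, 0.5, 0.4]
gripper_width: 0.995
grasp_force: 0.0
```

Request:
jog_arm:
  motion:
    - [1,[0,0,0],[0,0,0]]
    - [1,[0,0,-0.05],[0,0,0]]
    - [1,[0,0,-0.15],[0,0,0]]
    - [1,[0,0,-0.3],[0,0,0]]
    - [1,[0,0,-0.4],[0,0,0]]

```text
clock: 23.3
tool_pos: [0.5091, -0.0083, 0.1416]
tcp_rot: [3.136, -0.626, 1.453]
force: [0.1, -0.1, -1.0]
gripper_width: 0.998
grasp_force: 0.0
```

Run:
```python
from h import *
p,r=cur(); print(jg(p))
D=down(JY)
plan([(J(-55,0,170),D)],(p,r))
s=snap('scene','s8'); t=snap('top','t8')
# where handle's pixels are: profile along axis top line (jig z 70) 
for c,n in((s,'scene'),(t,'top')):
    print(n,[(X,*c['img'][tuple(np.round(proj(c,J(X,0,73))[0][::-1]).astype(int))]) for X in range(70,-110,-6)])
```

```text
t 23.3 [ 0.509 -0.008  0.142] [ 3.136 -0.626  1.453] q [-0.515  0.338 -0.261  1.238  0.573  1.096] F [ 0.103 -0.15  -1.031] w 0.998 g 0.0
[-84.949   0.073 141.572]
shift [ 0.136  0.001 -0.018] turn [ 0.005 -0.797  0.005]
scene [(70, np.uint8(162), np.uint8(129), np.uint8(94)), (64, np.uint8(156), np.uint8(124), np.uint8(91)), (58, np.uint8(87), np.uint8(77), np.uint8(68)), (52, np.uint8(91), np.uint8(83), np.uint8(78)), (46, np.uint8(133), np.uint8(123), np.uint8(116)), (40, np.uint8(168), np.uint8(157), np.uint8(150)), (34, np.uint8(79), np.uint8(73), np.uint8(69)), (28, np.uint8(114), np.uint8(96), np.uint8(77)), (22, np.uint8(167), np.uint8(129), np.uint8(91)), (16, np.uint8(170), np.uint8(131), np.uint8(91)), (10, np.uint8(171), np.uint8(133), np.uint8(92)), (4, np.uint8(171), np.uint8(133), np.uint8(92)), (-2, np.uint8(169), np.uint8(131), np.uint8(91)), (-8, np.uint8(167), np.uint8(129), np.uint8(90)), (-14, np.uint8(167), np.uint8(130), np.uint8(90)), (-20, np.uint8(168), np.uint8(130), np.uint8(91)), (-26, np.uint8(167), np.uint8(129), np.uint8(90)), (-32, np.uint8(167), np.u
[... 1469 characters left out ...]
 np.uint8(162), np.uint8(119)), (-32, np.uint8(208), np.uint8(166), np.uint8(123)), (-38, np.uint8(165), np.uint8(131), np.uint8(97)), (-44, np.uint8(130), np.uint8(104), np.uint8(78)), (-50, np.uint8(129), np.uint8(103), np.uint8(77)), (-56, np.uint8(130), np.uint8(104), np.uint8(77)), (-62, np.uint8(127), np.uint8(102), np.uint8(76)), (-68, np.uint8(207), np.uint8(165), np.uint8(121)), (-74, np.uint8(217), np.uint8(175), np.uint8(129)), (-80, np.uint8(213), np.uint8(166), np.uint8(114)), (-86, np.uint8(203), np.uint8(154), np.uint8(94)), (-92, np.uint8(206), np.uint8(157), np.uint8(95)), (-98, np.uint8(203), np.uint8(154), np.uint8(95)), (-104, np.uint8(174), np.uint8(142), np.uint8(121))]
```

Handle seated, drawn back: ferrule spans jig x −80 to −101, so the butt is at about +49. Regrip tool-down at jig x = −58.

Request:
jog_arm:
  motion:
    - [1,[0.127,0.001,-0.024],[0,-0.797,0.005]]
    - [1,[0.127,0.001,-0.024],[0,-0.797,0.005]]
    - [1,[0.127,0.001,-0.024],[0,-0.797,0.005]]
    - [1,[0.127,0.001,-0.024],[0,-0.797,0.005]]
    - [1,[0.127,0.001,-0.024],[0,-0.797,0.005]]

```text
clock: 24.02
tool_pos: [0.5121, 0.0209, 0.1676]
tcp_rot: [3.14, -0.001, 1.449]
force: [0.3, -0.4, 0.4]
gripper_width: 1.003
grasp_force: 0.0
```

Run:
```python
from h import *
p,r=cur(); print(jg(p))
plan([(J(-58,0,100),down(JY)),(J(-58,0,43.5),down(JY))],(p,r))
```

```text
t 24.02 [0.512 0.021 0.168] [ 3.14  -0.001  1.449] q [-0.124  0.222 -0.194  1.154  0.001  1.568] F [ 0.265 -0.393  0.415] w 1.003 g 0.0
[-55.667   0.769 167.645]
shift [-0.008  0.002  0.225] turn [ 0.002 -0.001  0.003]
shift [ 0.    -0.     0.188] turn [0. 0. 0.]
```

Request:
jog_arm:
  motion:
    - [1,[-0.008,0.002,0.1],[0,0,0.003]]
    - [1,[-0.008,0.002,0.2],[0,0,0.003]]
    - [1,[-0.008,0.002,0.3],[0,0,0.003]]
    - [1,[-0.008,0.002,0.38],[0,0,0.003]]
    - [1,[-0.008,0.002,0.413],[0,0,0.003]]

```text
clock: 24.65
tool_pos: [0.512, 0.0164, 0.0427]
tcp_rot: [-3.141, -0.002, 1.443]
force: [-0.6, 0.7, 0.1]
gripper_width: 0.999
grasp_force: 0.0
```

Request:
jog_arm:
  motion:
    - [0,[0,0,0],[0,0,0]]
    - [0,[0,0,0],[0,0,0]]
    - [0,[0,0,0],[0,0,0]]
    - [0,[0,0,0],[0,0,0]]
    - [0,[0,0,0],[0,0,0]]

```text
clock: 25.28
tool_pos: [0.5131, 0.0167, 0.0456]
tcp_rot: [3.138, -0.0, 1.444]
force: [-4.1, -0.7, 6.3]
gripper_width: 0.396
grasp_force: 59.0
```

Run:
```python
from h import *
p,r=cur(); print(jg(p))
```

```text
t 25.27 [0.513 0.017 0.046] [ 3.138 -0.     1.444] q [-0.131  0.323 -0.395  0.849  0.     1.566] F [-4.147 -0.676  6.309] w 0.396 g 59.0
[-59.697  -0.734  45.583]
```

Request:
jog_arm:
  motion:
    - [0,[0.03,0,-0.004],[0,0,0]]
    - [0,[0.065,0,-0.004],[0,0,0]]
    - [0,[0.1,0,-0.004],[0,0,0]]
    - [0,[0.13,0,-0.004],[0,0,0]]
    - [0,[0.15,0,-0.004],[0,0,0]]

```text
clock: 25.9
tool_pos: [0.5189, 0.062, 0.0457]
tcp_rot: [3.139, -0.0, 1.445]
force: [0.7, -1.0, 0.4]
gripper_width: 0.396
grasp_force: 59.7
```

Request:
jog_arm:
  motion:
    - [0,[0.004,0,0],[0,0,0]]
    - [0,[0.008,0,0],[0,0,0]]
    - [0,[0.012,0,0],[0,0,0]]
    - [0,[0.015,0,0],[0,0,0]]
    - [0,[0.015,0,0],[0,0,0]]

```text
clock: 26.52
tool_pos: [0.5193, 0.0657, 0.0458]
tcp_rot: [3.139, -0.001, 1.444]
force: [0.6, -1.0, -0.4]
gripper_width: 0.392
grasp_force: 59.7
```

Run:
```python
from h import *
p,r=cur(); print(jg(p))
```

```text
t 26.52 [0.519 0.066 0.046] [ 3.139 -0.001  1.444] q [-0.035  0.338 -0.37   0.86   0.     1.663] F [ 0.616 -1.036 -0.355] w 0.392 g 59.7
[-10.246  -0.92   45.763]
```

Request:
jog_arm:
  motion:
    - [0,[0.003,0,0],[0,0,0]]
    - [0,[0.006,0,0],[0,0,0]]
    - [0,[0.009,0,0],[0,0,0]]
    - [0,[0.009,0,0],[0,0,0]]
    - [0,[0.009,0,0],[0,0,0]]

```text
clock: 27.15
tool_pos: [0.5197, 0.0686, 0.0458]
tcp_rot: [3.139, -0.001, 1.444]
force: [0.3, -1.0, -0.2]
gripper_width: 0.398
grasp_force: 59.7
```

Request:
jog_arm:
  motion:
    - [0,[0.003,0,0],[0,0,0]]
    - [0,[0.005,0,0],[0,0,0]]
    - [0,[0.007,0,0],[0,0,0]]
    - [0,[0.008,0,0],[0,0,0]]
    - [0,[0.008,0,0],[0,0,0]]

```text
clock: 27.78
tool_pos: [0.5197, 0.0688, 0.0458]
tcp_rot: [3.139, 0.004, 1.443]
force: [-0.4, -13.5, 2.2]
gripper_width: 0.395
grasp_force: 59.9
```

Run:
```python
from h import *
p,r=cur(); print(jg(p))
s=snap('scene','s9'); t=snap('top','t9');s0=np.load('pics/scene0.npz');t0=np.load('pics/top0.npz')
for c,n in((s0,'scene0'),(s,'scene'),(t0,'top0'),(t,'top')):
    print(n,[(X,*map(int,c['img'][tuple(np.round(proj(c,J(X,0,68 if X<0 else 73.5))[0][::-1]).astype(int))])) for X in list(range(104,86,-2))+list(range(-40,-64,-2))])
```

```text
t 27.77 [0.52  0.069 0.046] [3.139 0.004 1.443] q [-0.026  0.34  -0.367  0.861 -0.004  1.673] F [ -0.423 -13.542   2.225] w 0.395 g 59.9
[-7.112 -0.906 45.753]
scene0 [(104, 59, 43, 31), (102, 74, 56, 41), (100, 88, 67, 48), (98, 108, 85, 60), (96, 107, 84, 59), (94, 103, 80, 56), (92, 101, 77, 56), (90, 96, 73, 52), (88, 88, 67, 46), (-40, 155, 115, 62), (-42, 150, 112, 61), (-44, 156, 116, 64), (-46, 155, 114, 61), (-48, 151, 113, 64), (-50, 139, 104, 60), (-52, 139, 104, 60), (-54, 107, 83, 56), (-56, 95, 74, 52), (-58, 95, 74, 52), (-60, 91, 71, 49), (-62, 90, 71, 49)]
scene [(104, 65, 48, 35), (102, 80, 61, 44), (100, 93, 71, 49), (98, 117, 90, 63), (96, 116, 91, 64), (94, 111, 86, 59), (92, 110, 85, 58), (90, 104, 80, 55), (88, 95, 72, 51), (-40, 37, 30, 26), (-42, 33, 29, 24), (-44, 37, 31, 27), (-46, 36, 31, 26), (-48, 35, 29, 23), (-50, 35, 30, 25), (-52, 35, 30, 25), (-54, 34, 30, 23), (-56, 34, 29, 24), (-58, 34, 29, 24), (-60, 34, 29, 24), (-62, 38, 32, 28)]
top0 [(104, 57, 37, 29), (102, 59, 39, 31), (100, 76, 59, 46), (98, 117, 93, 70), (96, 131, 105, 79), (94, 135, 107, 80), (92, 133, 107, 79), (90, 103, 79, 59), (88, 119, 93, 69), (-40, 192, 147, 89), (-42, 198, 151, 91), (-44, 203, 154, 94), (-46, 205, 155, 94), (-48, 205, 156, 96), (-50, 205, 168, 115), (-52, 207, 175, 127), (-54, 201, 169, 124), (-56, 171, 144, 106), (-58, 146, 123, 90), (-60, 145, 123, 90), (-62, 146, 123, 91)]
top [(104, 61, 41, 31), (102, 64, 43, 31), (100, 95, 74, 56), (98, 133, 106, 80), (96, 145, 117, 87), (94, 145, 116, 87), (92, 133, 104, 78), (90, 111, 84, 64), (88, 120, 92, 68), (-40, 30, 29, 29), (-42, 29, 30, 30), (-44, 30, 31, 32), (-46, 32, 31, 33), (-48, 32, 32, 34), (-50, 24, 25, 26), (-52, 22, 22, 25), (-54, 27, 26, 27), (-56, 35, 31, 29), (-58, 56, 50, 39), (-60, 145, 123, 91), (-62, 157, 133, 97)]
```

Contact with the stop at 13.5 N, and the butt edge appears at jig x 98–100 in both views: home. Relax, release, rise.

Request:
jog_arm:
  motion:
    - [0,[-0.005,0,0.003],[0,0,0]]
    - [0,[-0.005,0,0.003],[0,0,0]]
    - [1,[-0.005,0,0.003],[0,0,0]]
    - [1,[-0.005,0,0.003],[0,0,0]]
    - [1,[-0.005,0,0.003],[0,0,0]]

```text
clock: 28.5
tool_pos: [0.5196, 0.0695, 0.0446]
tcp_rot: [3.14, -0.001, 1.444]
force: [0.4, 1.5, 0.2]
gripper_width: 0.994
grasp_force: 0.0
```

Request:
jog_arm:
  motion:
    - [1,[0,0,0],[0,0,0]]
    - [1,[-0.01,0,-0.1],[0,0,0]]
    - [1,[-0.02,0,-0.25],[0,0,0]]
    - [1,[-0.02,0,-0.45],[0,0,0]]
    - [1,[-0.02,0,-0.55],[0,0,0]]

```text
clock: 29.12
tool_pos: [0.5192, 0.0634, 0.213]
tcp_rot: [3.135, -0.001, 1.444]
force: [1.3, -0.5, -0.2]
gripper_width: 0.999
grasp_force: 0.0
```

Run:
```python
from h import *
p,r=cur(); print(jg(p))
s=snap('scene','s10'); t=snap('top','t10');s0=np.load('pics/scene0.npz');t0=np.load('pics/top0.npz')
for c,n in((s0,'scene0'),(s,'scene'),(t0,'top0'),(t,'top')):
    print(n,[(X,int(np.diff(c['img'][tuple(np.round(proj(c,J(X,0,68))[0][::-1]).astype(int))][[2,0]].astype(int))[0])) for X in range(-20,-64,-2)])
plan([(J(78,0,200),down(JY)),(J(78,0,150),down(JY)),(J(78,0,128),down(JY))],(p,r))
```

```text
t 29.12 [0.519 0.063 0.213] [ 3.135 -0.001  1.444] q [-0.039  0.215 -0.085  1.265  0.     1.658] F [ 1.286 -0.504 -0.221] w 0.999 g 0.0
[-12.551  -1.055 212.98 ]
scene0 [(-20, 64), (-22, 67), (-24, 64), (-26, 63), (-28, 68), (-30, 67), (-32, 81), (-34, 88), (-36, 88), (-38, 94), (-40, 93), (-42, 89), (-44, 92), (-46, 94), (-48, 87), (-50, 79), (-52, 79), (-54, 51), (-56, 43), (-58, 43), (-60, 42), (-62, 41)]
scene [(-20, 72), (-22, 74), (-24, 74), (-26, 73), (-28, 77), (-30, 77), (-32, 89), (-34, 93), (-36, 93), (-38, 97), (-40, 97), (-42, 94), (-44, 98), (-46, 95), (-48, 89), (-50, 83), (-52, 83), (-54, 52), (-56, 45), (-58, 45), (-60, 42), (-62, 43)]
top0 [(-20, 77), (-22, 78), (-24, 81), (-26, 85), (-28, 94), (-30, 98), (-32, 101), (-34, 102), (-36, 104), (-38, 105), (-40, 103), (-42, 107), (-44, 109), (-46, 111), (-48, 109), (-50, 90), (-52, 80), (-54, 77), (-56, 65), (-58, 56), (-60, 55), (-62, 55)]
top [(-20, 89), (-22, 88), (-24, 88), (-26, 89), (-28, 101), (-30, 108), (-32, 109), (-34, 110), (-36, 112), (-38, 108), (-40, 46), (-42, 5), (-44, 1), (-46, 2), (-48, 2), (-50, 0), (-52, 1), (-54, -1), (-56, 0), (-58, -1), (-60, 0), (-62, 0)]
shift [ 0.302 -0.005  0.044] turn [ 0.008 -0.001 -0.004]
shift [ 0.    -0.     0.167] turn [0. 0. 0.]
shift [ 0.    -0.     0.073] turn [0. 0. 0.]
```

The ferrule end sits at the same place as the first handle's did, so the handle is home. Close the fingers and go to the punch knob.

Request:
jog_arm:
  motion:
    - [0,[0.302,-0.005,0.044],[0.008,0,-0.004]]
    - [0,[0.302,-0.005,0.044],[0.008,0,-0.004]]
    - [0,[0.302,-0.005,0.044],[0.008,0,-0.004]]
    - [0,[0.302,-0.005,0.044],[0.008,0,-0.004]]
    - [0,[0.302,-0.005,0.044],[0.008,0,-0.004]]

```text
clock: 29.85
tool_pos: [0.5285, 0.1526, 0.1966]
tcp_rot: [-3.138, -0.0, 1.446]
force: [0.7, -0.8, 0.5]
gripper_width: 0.006
grasp_force: 0.0
```

Request:
jog_arm:
  motion:
    - [0,[0,0,0.05],[0,0,0]]
    - [0,[0,0,0.1],[0,0,0]]
    - [0,[0,0,0.15],[0,0,0]]
    - [0,[0,0,0.167],[0,0,0]]
    - [0,[0,0,0.167],[0,0,0]]

```text
clock: 30.48
tool_pos: [0.5282, 0.1535, 0.1461]
tcp_rot: [-3.137, -0.0, 1.447]
force: [-0.2, -0.8, -0.0]
gripper_width: -0.001
grasp_force: 0.0
```

Run:
```python
from h import *
p,r=cur(); print(jg(p))
plan([(J(78,0,127),down(JY))],(p,r))
```

```text
t 30.48 [0.528 0.153 0.146] [-3.137 -0.     1.447] q [ 0.129  0.3   -0.142  1.134  0.001  1.824] F [-0.212 -0.752 -0.013] w -0.001 g 0.0
[ 77.95    1.113 146.142]
shift [0.    0.004 0.064] turn [-0.006 -0.     0.   ]
```

Request:
jog_arm:
  motion:
    - [0,[0,0.002,0.02],[0,0,0]]
    - [0,[0,0.002,0.035],[0,0,0]]
    - [0,[0,0.002,0.05],[0,0,0]]
    - [0,[0,0.002,0.06],[0,0,0]]
    - [0,[0,0.002,0.064],[0,0,0]]

```text
clock: 31.1
tool_pos: [0.5295, 0.1535, 0.1281]
tcp_rot: [-3.14, -0.001, 1.447]
force: [-1.7, -0.3, 9.2]
gripper_width: 0.0
grasp_force: 4.3
```

Request:
jog_arm:
  motion:
    - [0,[0,0,0.003],[0,0,0]]
    - [0,[0,0,0.005],[0,0,0]]
    - [0,[0,0,0.005],[0,0,0]]
    - [0,[0,0,0.005],[0,0,0]]
    - [0,[0,0,0.005],[0,0,0]]

```text
clock: 31.72
tool_pos: [0.5296, 0.1536, 0.128]
tcp_rot: [-3.141, -0.001, 1.447]
force: [-3.3, -0.9, 17.8]
gripper_width: -0.003
grasp_force: 9.3
```

Punch bottomed (tip 128 mm, force rising past the 9 N spring to 18 N). Rise and check.

Request:
jog_arm:
  motion:
    - [0,[0,0,-0.03],[0,0,0]]
    - [0,[0,0,-0.06],[0,0,0]]
    - [0,[0,0,-0.15],[0,0,0]]
    - [0,[0,0,-0.3],[0,0,0]]
    - [0,[0,0,-0.4],[0,0,0]]

```text
clock: 32.35
tool_pos: [0.5294, 0.1533, 0.2476]
tcp_rot: [-3.139, -0.001, 1.447]
force: [0.3, 0.0, 0.1]
gripper_width: 0.003
grasp_force: 0.0
```

Request:
jog_arm:
  motion:
    - [0,[-0.5,0,-0.1],[0,0,0]]
    - [0,[-0.5,0,-0.1],[0,0,0]]
    - [0,[-0.5,0,-0.1],[0,0,0]]
    - [0,[-0.5,0,-0.1],[0,0,0]]
    - [0,[-0.5,0,-0.1],[0,0,0]]

```text
clock: 32.98
tool_pos: [0.5109, 0.0048, 0.2755]
tcp_rot: [-3.137, -0.001, 1.447]
force: [-0.7, -0.4, 1.1]
gripper_width: 0.004
grasp_force: 0.0
```

Run:
```python
from h import *
cur()
s=snap('scene','s11');t=snap('top','t11');s0=np.load('pics/scene0.npz');t0=np.load('pics/top0.npz')
for c,n in((s0,'scene0'),(s,'scene')):
    print(n,[(X,int(np.diff(c['img'][tuple(np.round(proj(c,J(X,0,68))[0][::-1]).astype(int))][[2,0]].astype(int))[0])) for X in range(-26,-64,-2)])
# unchanged-ness (mean abs diff) of knob, bottle, can, jar; shift by template match
for n,(u,v,w,h) in dict(knob=(360,180,28,24),glue=(312,255,52,130),can=(214,250,70,75),jar=(294,238,45,58)).items():
    T=s0['img'][v:v+h,u:u+w];A=s['img'][v-12:v+h+12,u-12:u+w+12]
    m=cv2.matchTemplate(A,T,cv2.TM_CCOEFF_NORMED);_,k,_,l=cv2.minMaxLoc(m);print(n,round(k,3),l[0]-12,l[1]-12)
```

```text
t 32.98 [0.511 0.005 0.275] [-3.137 -0.001  1.447] q [-0.155  0.185  0.035  1.426  0.001  1.539] F [-0.708 -0.45   1.089] w 0.004 g 0.0
scene0 [(-26, 63), (-28, 68), (-30, 67), (-32, 81), (-34, 88), (-36, 88), (-38, 94), (-40, 93), (-42, 89), (-44, 92), (-46, 94), (-48, 87), (-50, 79), (-52, 79), (-54, 51), (-56, 43), (-58, 43), (-60, 42), (-62, 41)]
scene [(-26, 71), (-28, 75), (-30, 76), (-32, 87), (-34, 92), (-36, 92), (-38, 96), (-40, 94), (-42, 93), (-44, 96), (-46, 94), (-48, 90), (-50, 82), (-52, 82), (-54, 50), (-56, 45), (-58, 45), (-60, 43), (-62, 43)]
knob 0.999 0 0
glue 0.995 0 0
can 0.914 0 0
jar 0.985 0 0
```

```bash
python3 -c "
from h import *
print(ticket.finish_job())"
```

```text
the job is handed in; nothing more can be done
None
```

I handed the job in at about 33 s: the finished handle is in the tray, the next one is home in the jig and punched, the punch is up, and the bottle, can and jar show no shift; no verdict came back, and I viewed 11 pictures, one over the limit of 10.

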